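# Size a turned disc in the sprung step gauge

### The job

Find the size of the turned disc that stands on the white square of paper: hold it by its boss and try it in the gauge's pockets one after another, from the smallest upward, feeling about for the hole at each, until it enters; leave it seated fully down and flat in that first pocket that takes it, and let go. Press lightly so that the sprung plate never sinks even half its travel, do not drop the disc, and do not let it into a pocket larger than the one that fits. Leave the other two discs, the glue bottle and the abrasive roll where they stand.

Things in the scene. Friction and masses are not known exactly. Their poses are not given: they have to be found in the camera images.
- disc_a: solid turned aluminium disc, 12 mm thick, lower edge bevelled 1.2 mm, with a round boss on top to hold it by (26 mm across, 18 mm tall; whole height 30 mm); 0.08 to 0.15 kg. The three discs are alike but 38, 42 and 46 mm across: which is which is not told. The one on the white paper is to be sized, the others stand on the bench. Origin: centre of the underside; z up
- disc_b: solid turned aluminium disc, 12 mm thick, lower edge bevelled 1.2 mm, with a round boss on top to hold it by (26 mm across, 18 mm tall; whole height 30 mm); 0.08 to 0.15 kg. The three discs are alike but 38, 42 and 46 mm across: which is which is not told. The one on the white paper is to be sized, the others stand on the bench. Origin: centre of the underside; z up
- disc_c: solid turned aluminium disc, 12 mm thick, lower edge bevelled 1.2 mm, with a round boss on top to hold it by (26 mm across, 18 mm tall; whole height 30 mm); 0.08 to 0.15 kg. The three discs are alike but 38, 42 and 46 mm across: which is which is not told. The one on the white paper is to be sized, the others stand on the bench. Origin: centre of the underside; z up
- sheet: square of white paper 110 x 110 mm lying on the bench (no thickness to speak of); origin at its centre
- gauge: sizing gauge: wooden base 86 x 254 x 10 mm fixed to the bench, and over it a dark steel plate 80 x 238 x 14 mm on four sprung posts, with four pockets 54 mm apart in a row along the gauge's y axis, smallest at -y, largest at +y. Origin: centre of the base's underside
- gauge_plate (a joint): how far the gauge's plate is pressed down on its springs, m: 0 = up, 0.010 = bottomed. It moves only straight down, starts to sink at about 2.5 N and takes a further 2.5 N per mm
- pocket0 (a point): centre of the mouth of the smallest pocket in the gauge plate, level with the plate's top face (44 mm above the bench when the plate is up); round blind pocket 35.2 mm across, 10 mm deep with a flat floor, 1 mm bevel round the mouth; takes a disc 1.2 mm smaller across. z up; moves down with the plate
- pocket1 (a point): centre of the mouth of the second smallest pocket in the gauge plate, level with the plate's top face (44 mm above the bench when the plate is up); round blind pocket 39.2 mm across, 10 mm deep with a flat floor, 1 mm bevel round the mouth; takes a disc 1.2 mm smaller across. z up; moves down with the plate
- pocket2 (a point): centre of the mouth of the second largest pocket in the gauge plate, level with the plate's top face (44 mm above the bench when the plate is up); round blind pocket 43.2 mm across, 10 mm deep with a flat floor, 1 mm bevel round the mouth; takes a disc 1.2 mm smaller across. z up; moves down with the plate
- pocket3 (a point): centre of the mouth of the largest pocket in the gauge plate, level with the plate's top face (44 mm above the bench when the plate is up); round blind pocket 47.2 mm across, 10 mm deep with a flat floor, 1 mm bevel round the mouth; takes a disc 1.2 mm smaller across. z up; moves down with the plate
- glue_bottle: loose small glue bottle, 40 mm across, 114 mm tall, left of the gauge towards the robot; bystander; origin at its foot
- abrasive_roll: loose brown roll of abrasive, 61 mm across, 26 mm tall, left of the gauge farther away; bystander; origin at its foot
Mind the look-alikes: they are no part of the job. What is shaped like the disc_a but orange or red is not meant.

How it is judged:
By the outcome, as a careful person would: the job done as asked, in the order asked, and still so for the second after the job is handed in, with the robot touching nothing.
It also fails if it takes over 72 s, if anything falls off the work surface, if the arm or the gripper's body presses on something with over 40 N, if the wrist force passes 120 N, or if a joint passes its speed limit or range.

### The arm

A 7-joint arm with a two-finger parallel gripper is mounted at the origin on a cart in front of the work surface, level with it; the furniture and walls round the work are solid. World frame = base frame: x ahead of the robot, y to its left, z up, the work surface at z = 0. Lengths are in mm, angles in rad, forces in N, time in s.
With the tool pointing down it reaches from about 400 to 875 mm from the base axis. Payload 6.5 kg.
Tool frame: the origin (TCP) lies midway between the tips of the shut fingers; the grasp point (between the pads) lies 19 mm behind it (env.hold_point_z is the distance from the TCP to the grasp point, in mm); z points along the fingers, y is the line along which they close (so a half turn about z gives the same grasp; the last joint's range is limited). The gripper opens to 88 mm and grips with 3 to 60 N. Pads are 18 mm wide; open, the fingers measure 123 mm over their backs; the gripper's body (75 mm by 187 mm) begins 45 mm behind the grasp point.
Start: joints at [-1.347, 0.536, -0.004, 1.538, 0.003, 1.067, -0.071], TCP at [185.739, 622.889, 238.716] pointing down, gripper open.
Joint ranges: [-2.7, 2.7], [-0.37, 2.16], [-1.27, 1.26], [0.24, 2.4], [-1.31, 4.45], [0.19, 1.91], [-2.76, 2.76]. Speed limits (rad/s): [2.39, 2.39, 3.14, 3.14, 3.14, 3.14, 3.14].

### API

Orientations are given as a unit quaternion [w, x, y, z].
In Python, from plant import env gives the robot as it stands.
- The arm moves only by the tool servo_tool, never from a script. Its argument "targets" is text: rows parted by semicolons, each of 4 numbers parted by spaces: the shift along the tool's x, y, z in mm, then the turn about the tool's z in degrees. In form: dx dy dz roll; .... A call has 1 to 5 rows; each row shifts and turns the commanded pose from where the row before left it, along the tool's axes as they then stand; what a row does not reach is not made up. A row lasts 1/8 s, in which the tool goes at most 62.5 mm and 10.7 degrees, less where a joint would pass 70% of its speed; a pose out of reach is approached as far as the arm can. A call with a gripper value outside its range is refused whole. "jaw" is the opening, from 0 (shut) to 1 (fully open), set as the call begins (left out, the last holds). The fingers move at their own pace and stop on an object; "grip_force" is the grip in N (left out, the last holds). Time passes only in rows, so rows that do not move let the fingers close. It gives the time, the measured TCP pose, the force, the opening and the grip force at its end, in the units of the state.
- env.observe(): the state, without advancing time (a new reading comes with each control period).
- env.camera(name): name is "scene" or "top" or "wrist"; returns the picture (480x640x3 uint8, red, green, blue); there is no depth.
- env.calibration(name): a dict with "camera_matrix" (3x3 intrinsics, pixels), "k1" (the pictures are not rectified: a ray, as slopes to the right and down, at radius r is drawn at 1 + k1 r^2 times it, then the intrinsics apply), "view" (4x4, takes a point from world to camera coordinates); the wrist camera has in their place "mount" (4x4, takes a point from camera to tool coordinates, whose origin is the TCP and whose axes are the flange's). Camera axes: x right, y down, z forward; pixel columns grow to the right and rows downward; lengths in mm; the calibration is good to about 2 mm. A picture is of the moment at which its call begins: read the wrist's pose just before it. calibration takes no time and is no camera call.
- env.hand_in(): hands the job in; it is judged then, once.
The state is a dict: "t": time; "joint_pos": joint angles; "dq": joint speeds; "joint_efforts": joint torques, N m; "tool_pos": TCP position; "eef_rot": TCP orientation; "contact_force": force on the tool from outside, world axes, zero at the start; "ft_torque": the same for the moment, N m; "finger_gap": finger opening in mm; "grasp_force": force on a finger pad.
Only numpy, scipy, OpenCV 4.12 (cv2) and the standard library are available. Lean on these libraries where they do the work, as an engineer would, in place of code of your own. Each camera call takes 0.05 s, during which the arm holds its last target. There are 200 camera calls.

## Working session

There is one attempt and no reset: what is moved stays moved. The work goes in short steps, Python scripts to look and compute and a tool call to move; the robot and the scene stay as the last step left them, time stands still between calls to the robot, and variables do not carry over. Pictures are saved under pics/ and viewed, at most 10 in all, crops included, and the job is handed in when it is done.

Besides the shell and the picture viewer there is one more tool, called after ">>>" in YAML: its name, and indented under it one key for each argument. servo_tool: Moves the arm, as the interface text tells. Its arguments: {"type":"object","properties":{"targets":{"type":"string"},"jaw":{"type":"number"},"grip_force":{"type":"number"}},"required":["targets"]}

```bash
mkdir -p pics; ls
cat > h.py <<'E'
import numpy as np, cv2
from plant import env
def und(cal,uv):
    K=np.array(cal["camera_matrix"]);k=cal["k1"]
    d=np.array([(uv[0]-K[0,2])/K[0,0],(uv[1]-K[1,2])/K[1,1]]);s=d.copy()
    for _ in range(20): s=d/(1+k*(s@s))
    return np.array([s[0],s[1],1.])
def pix2plane(name,uv,z):
    cal=env.calibration(name);V=np.array(cal["view"]);R=V[:3,:3];t=V[:3,3]
    o=-R.T@t;d=R.T@und(cal,uv)
    return o+d*(z-o[2])/d[2]
def proj(name,p):
    cal=env.calibration(name);V=np.array(cal["view"]);K=np.array(cal["camera_matrix"])
    c=V[:3,:3]@np.array(p)+V[:3,3];s=c[:2]/c[2];s=s*(1+cal["k1"]*(s@s));return K[:2,:2]@s+K[:2,2]
def save(im,n): cv2.imwrite(n,im[:,:,::-1])
E
python3 - <<'E'
from h import *
for n in ("scene","top"):
    im=env.camera(n);save(im,f"pics/{n}0.png")
    c=env.calibration(n);V=np.array(c["view"]);print(n,-V[:3,:3].T@V[:3,3],V[2,:3],c["camera_matrix"][0],c["k1"])
s=env.observe();print(s)
E
```

```text
pics
scene [  -15.22551491 -1047.05503585   673.38368158] [ 0.41493486  0.79454832 -0.44330805] [623.45073548   0.         311.24019811] 0.029698594638245326
top [ 432.53706131   25.14472348 1155.96920476] [ 0.12022092  0.00494048 -0.99273487] [485.00409927   0.         321.35939178] -0.0009491962623323461
{'t': 0.1, 'joint_pos': array([-1.34720851,  0.53706628, -0.00441752,  1.53873535,  0.00259761,
        1.06727699, -0.07122151]), 'dq': array([-0.00102845, -0.00357636,  0.00103153, -0.00232058,  0.00208789,
       -0.00089917, -0.00227954]), 'joint_efforts': array([ 2.42993032e-03, -5.72079134e+01,  9.93768610e-01, -2.52231306e+01,
       -5.61922754e-02,  1.34230495e-02,  4.29820011e-05]), 'tool_pos': array([185.60873523, 622.3864087 , 237.95770748]), 'eef_rot': array([-4.78421189e-05,  1.44372158e-01,  9.89523184e-01, -7.38613259e-04]), 'contact_force': array([-0.66386778, -0.25150252, -0.20931587]), 'ft_torque': array([-0.05563052, -0.05771819,  0.02209718]), 'grasp_force': 0.0, 'finger_gap': 87.72889714887759}
```

View pics/top0.png

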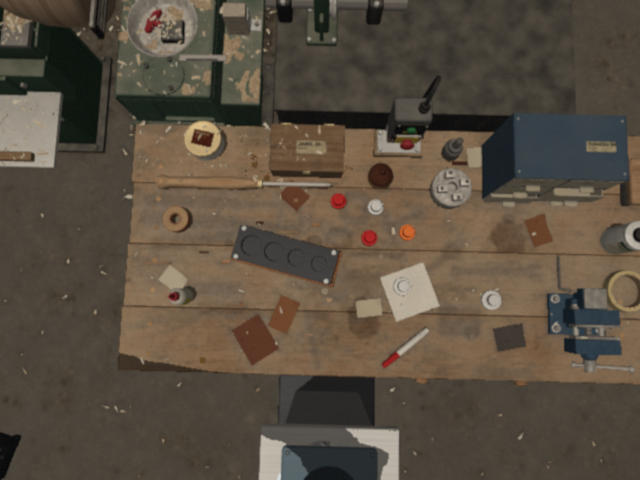

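View pics/scene0.png

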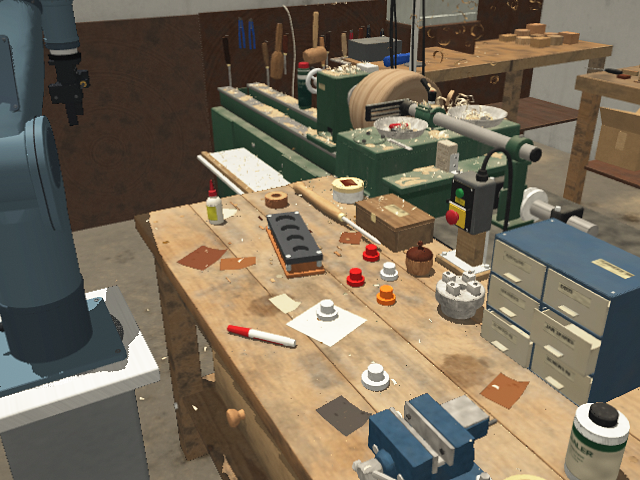

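The top view shows the gauge at (287,253), its smallest pocket at (319,264), with the bottle at (180,296) and the roll at (176,218) to its left. Candidates: white/grey discs at (402,287), (375,206) and (491,299); the red (339,200), (369,238) and orange (407,232) ones are look-alikes. The disc meant is (402,287), the only one on the white paper. I'll confirm that in an enlarged crop and measure.

Run:
```python
from h import *
im=cv2.imread("pics/top0.png")
a=cv2.resize(im[180:320,220:420],(800,560),interpolation=cv2.INTER_CUBIC);cv2.imwrite("pics/crop1.png",a)
for n,uv,z in [("disc",(402,287),30),("b",(375,206),30),("c",(491,299),30),("p0",(319,264),44),("p3",(251,245),44),("bottle",(180,296),50)]: print(n,pix2plane("top",uv,z).round(1))
c=env.calibration("wrist");print(np.array(c["mount"]).round(3),c["camera_matrix"])
# plate mask
hsv=cv2.cvtColor(im,cv2.COLOR_BGR2HSV);m=cv2.inRange(im,(30,30,30),(95,90,90));m[:225]=0;m[285:]=0;m[:,:228]=0;m[:,342:]=0
cs,_=cv2.findContours(m,0,2);k=max(cs,key=cv2.contourArea);r=cv2.minAreaRect(k);print(r)
P=np.array([pix2plane("top",p,44)[:2] for p in cv2.boxPoints(r)]);print(P.round(1),P.mean(0),np.linalg.norm(np.diff(P,axis=0),axis=1))
```

```text
disc [ 475.6 -158.4   30. ]
b [664.6 -93.3  30. ]
c [ 453.6 -363.8   30. ]
p0 [522.6  34.9  44. ]
p3 [562.4 193.1  44. ]
bottle [440.8 348.1  50. ]
[[ 0.0000e+00 -9.5100e-01 -3.1000e-01  8.2533e+01]
 [ 1.0000e+00  0.0000e+00 -1.0000e-03  1.3600e+00]
 [ 1.0000e-03 -3.1000e-01  9.5100e-01 -1.4493e+02]
 [ 0.0000e+00  0.0000e+00  0.0000e+00  1.0000e+00]] [[387.86750033   0.         320.09659312]
 [  0.         387.86750033 241.84063607]
 [  0.           0.           1.        ]]
((282.7353210449219, 253.05885314941406), (110.59623718261719, 38.07809066772461), 14.03624439239502)
[[530.3 252.9]
 [617.  235.8]
 [561.  -14.8]
 [475.4   4.4]] [545.94609575 119.55903738] [ 88.34577259 256.82128965  87.69517344]
```

View pics/crop1.png

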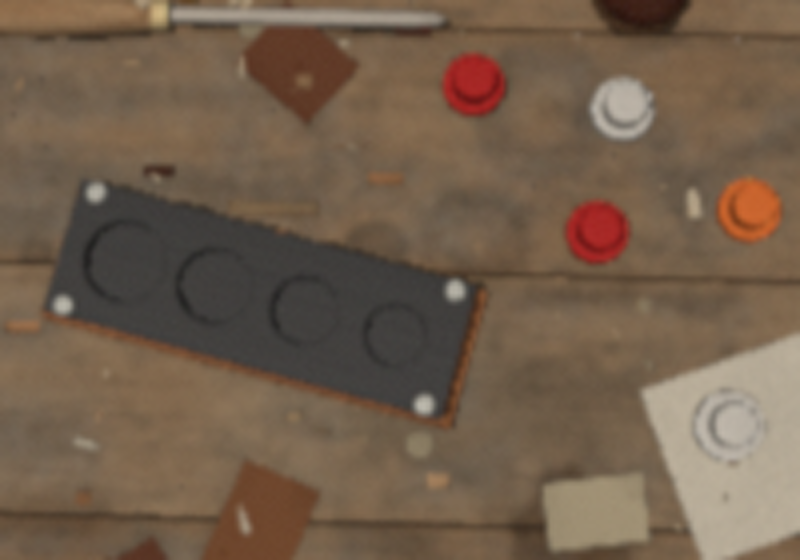

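The crop confirms it: the grey disc at crop (728,425) stands on the white paper. The smallest pocket is at crop (395,335). First I'll move to look down on the gauge.

>>> servo_tool:
  targets: "-37.6 -29.1 3 0;-37.6 -29.1 3 0;-37.6 -29.1 3 0;-37.6 -29.1 3 0;-37.6 -29.1 3 0"
  jaw: 1

```text
t: 0.72
tool_pos: [325.0, 428.2, 223.4]
eef_rot: [-0.0, 0.144, 0.99, -0.0]
contact_force: [1.0, -0.9, 0.3]
finger_gap: 88.2
grasp_force: 0.0
```

>>> servo_tool:
  targets: "-37.6 -29.1 3 0;-37.6 -29.1 3 0;-37.6 -29.1 3 0;-37.6 -29.1 3 0;-37.6 -29.1 3 0"

```text
t: 1.35
tool_pos: [463.5, 235.2, 208.5]
eef_rot: [-0.0, 0.144, 0.99, -0.0]
contact_force: [-1.3, -0.3, -0.1]
finger_gap: 88.1
grasp_force: 0.0
```

>>> servo_tool:
  targets: "-37.6 -29.1 3 0;-37.6 -29.1 3 0;-37.6 -29.1 3 0;0 0 0 0;0 0 0 0"

```text
t: 1.98
tool_pos: [545.4, 121.4, 199.4]
eef_rot: [-0.001, 0.144, 0.99, 0.0]
contact_force: [0.3, 0.7, 0.2]
finger_gap: 88.2
grasp_force: 0.0
```

```bash
cat >> h.py <<'E'
from scipy.spatial.transform import Rotation as Ro
def pose(s=None):
    s=s or env.observe();q=s["eef_rot"];return Ro.from_quat([q[1],q[2],q[3],q[0]]).as_matrix(),np.array(s["tool_pos"])
def w2plane(uv,z,P):
    c=env.calibration("wrist");M=np.array(c["mount"]);R,t=P
    d=R@M[:3,:3]@und(c,uv);o=R@M[:3,3]+t
    return o+d*(z-o[2])/d[2]
def wproj(p,P):
    c=env.calibration("wrist");M=np.array(c["mount"]);R,t=P;K=np.array(c["camera_matrix"])
    q=M[:3,:3].T@(R.T@(np.array(p)-t)-M[:3,3]);s=q[:2]/q[2];s=s*(1+c["k1"]*(s@s));return K[:2,:2]@s+K[:2,2]
E
python3 - <<'E'
from h import *
s=env.observe();P=pose(s);print(s["t"],P[1],P[0].round(4).tolist(),s["contact_force"],s["joint_pos"].round(2))
im=env.camera("wrist");save(im,"pics/w1.png")
E
```

```text
1.975 [545.39686159 121.44034447 199.35806813] [[-0.9584, 0.2854, -0.0011], [0.2854, 0.9584, 0.0004], [0.0012, 0.0001, -1.0]] [0.27719243 0.68431666 0.17814406] [-0.43  0.43  0.17  1.83 -0.09  0.89  1.06]
```

View pics/w1.png

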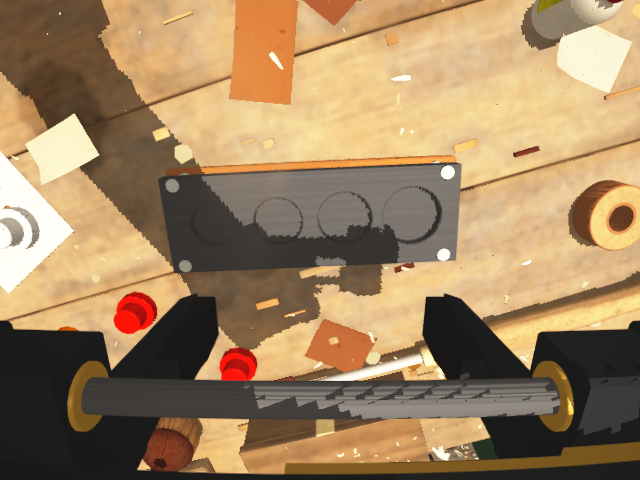

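The wrist view shows the plate with post heads at (172,186), (185,266), (447,172), (443,255) and pockets 0 to 3 at about (210,224), (277,220), (344,217), (411,214). Next I'll fit these and move over the disc.

Run:
```python
from h import *
P=pose();im=cv2.imread("pics/w1.png");g=cv2.cvtColor(im,6)
hp=[]
for u,v in [(172,186),(185,266),(447,172),(443,255)]:
    w=g[v-11:v+12,u-11:u+12].astype(float);th=(w.max()+np.median(w))/2
    n,l,st,c=cv2.connectedComponentsWithStats((w>th).astype(np.uint8));i=1+st[1:,4].argmax();p=c[i]+[u-11,v-11];hp.append(p);print(p.round(1),st[i])
for z in (44,50):
    X=np.array([w2plane(p,z,P)[:2] for p in hp]);print(z,X.round(1).tolist(),X.mean(0).round(1))
    d=(X[2]+X[3]-X[0]-X[1]);d/=np.linalg.norm(d);c=X.mean(0)
    print(d,np.linalg.norm(X[2]-X[0]),np.linalg.norm(X[1]-X[0]),[(c+d*k*54).round(1).tolist() for k in(-1.5,-.5,.5,1.5)])
print([w2plane(p,44,P)[:2].round(1).tolist() for p in [(210,224),(277,220),(344,217),(411,214)]])
# pockets rectified for ellipse detection
c=(np.array(w2plane((311,219),44,P))[:2])
gx=np.linspace(-130,130,1040);gy=np.linspace(-45,45,360);n=np.array([d[1],-d[0]])
mp=np.array([[wproj([*(c+d*a-n*b),44],P) for a in gx[::8]] for b in gy[::8]],np.float32)
mp=cv2.resize(mp,(1040,360));r=cv2.remap(im,mp[...,0].copy(),mp[...,1].copy(),1)
r=cv2.createCLAHE(4,(8,8)).apply(cv2.cvtColor(r,6));cv2.imwrite("pics/rect.png",cv2.resize(r,(780,270)));print(c)
```

```text
[171.9 185.4] [  5   4  13  14 143]
[184.7 265.6] [  5   5  12  12 109]
[447.3 171.9] [  5   4  14  14 152]
[443.3 254.3] [  5   5  13  12 120]
44 [[482.1, 20.4], [548.0, 4.1], [533.3, 230.0], [599.5, 213.9]] [540.7 117.1]
[0.23777835 0.97131944] 215.82927496494898 67.8156755766928 [[521.5, 38.4], [534.3, 90.9], [547.2, 143.3], [560.0, 195.8]]
50 [[481.8, 22.9], [546.4, 6.9], [532.0, 228.4], [596.9, 212.5]] [539.3 117.7]
[0.23777835 0.97131944] 211.51998336939306 66.4616538812715 [[520.0, 39.0], [532.8, 91.5], [545.7, 143.9], [558.5, 196.4]]
[[520.3, 38.0], [532.7, 91.1], [545.5, 143.2], [558.3, 195.3]]Traceback (most recent call last):
  File "<stdin>", line 15, in <module>
  File "h.py", line 24, in wproj
    c=env.calibration("wrist");M=np.array(c["mount"]);R,t=P;K=np.array(c["camera_matrix"])
ValueError: time passes only in moves, steps and waits
```

>>> servo_tool:
  targets: "-1.9 -41.2 7 0;-1.9 -41.2 7 0;-1.9 -41.2 7 0;-1.9 -41.2 7 0;-1.9 -41.2 7 0"

```text
t: 2.65
tool_pos: [495.9, -78.7, 164.7]
eef_rot: [0.0, 0.143, 0.99, 0.0]
contact_force: [0.7, -0.7, -0.4]
finger_gap: 88.2
grasp_force: 0.0
```

>>> servo_tool:
  targets: "-1.9 -41.2 7 0;-1.9 -41.2 7 -2.8;0 0 0 0;0 0 0 0"

```text
t: 3.15
tool_pos: [476.9, -157.6, 150.8]
eef_rot: [0.0, 0.119, 0.993, 0.001]
contact_force: [-0.1, -0.0, -0.6]
finger_gap: 88.0
grasp_force: 0.0
```

```bash
sed -i 's/c=env.calibration("wrist");M/c=WC;M/; ' h.py; echo 'WC=env.calibration("wrist")' >> h.py
python3 - <<'E'
from h import *
s=env.observe();P=pose(s);print(s["t"],P[1],P[0].round(4).tolist())
im=env.camera("wrist");save(im,"pics/w2.png");print(wproj([475.6,-158.4,30],P))
E
```

```text
3.15 [ 476.85466068 -157.62882972  150.82992378] [[-0.9716, 0.2368, 0.0003], [0.2368, 0.9716, 0.001], [-0.0001, 0.001, -1.0]]
[316.67626522 235.04361091]
```

View pics/w2.png

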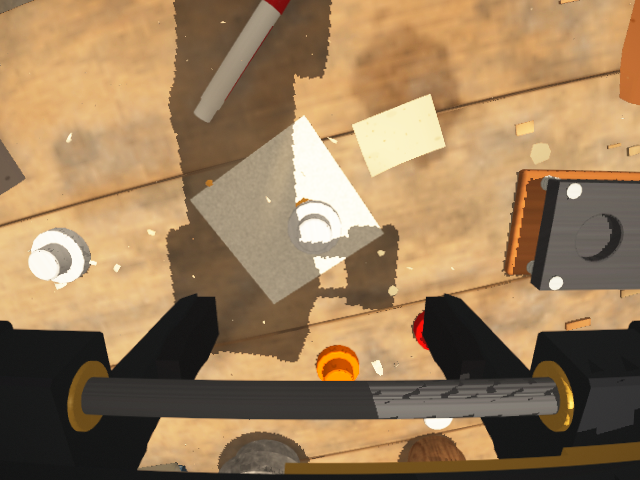

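The disc on paper is at (316,225), partly in shadow; the bench disc at (58,256) and the orange one at (337,365) stay clear of the fingers. I'll enlarge it to locate the boss.

Run:
```python
import cv2
im=cv2.imread("pics/w2.png");a=im[190:265,270:370];g=cv2.createCLAHE(4,(4,4)).apply(cv2.cvtColor(a,6))
cv2.imwrite("pics/c2.png",cv2.resize(g,(800,600),interpolation=cv2.INTER_CUBIC))
```

```text
(no output)
```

View pics/c2.png

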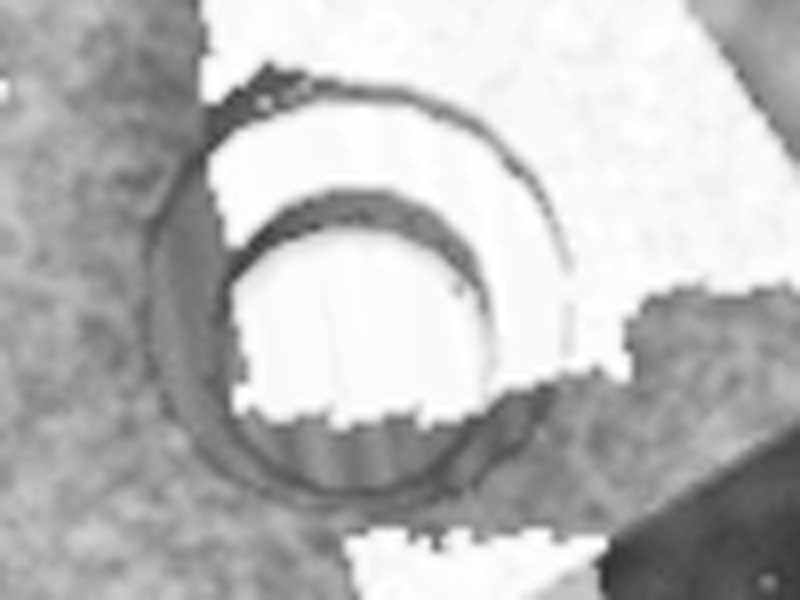

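Boss top circle: crop centre (360,359), so pixel (314.6,234.4); the disc's rim runs from crop x 148 to 572.

Run:
```python
from h import *
P=pose();X=w2plane((314.6,234.4),30,P);print(X,P[0].T@(X-P[1]))
a=w2plane((270+148/8,230),12,P);b=w2plane((270+572/8,230),12,P);print(np.linalg.norm(a-b), np.linalg.norm(w2plane((270+228/8,234),30,P)-w2plane((270+493/8,234),30,P)))
```

```text
[ 475.01160679 -159.4883238    30.        ] [  1.51539247  -2.65511434 120.86653261]
40.39967621894488 23.72135271545458
```

>>> servo_tool:
  targets: "1.5 -2.7 45 0;0 0 45 0;0 0 30 0;0 0 12 0;0 0 3.5 0"
  jaw: 0.7

```text
t: 3.82
tool_pos: [474.8, -160.8, 15.2]
eef_rot: [0.0, 0.119, 0.993, 0.0]
contact_force: [0.4, -0.0, -0.4]
finger_gap: 62.1
grasp_force: 0.0
```

>>> servo_tool:
  targets: "0 0 0 0;0 0 0 0;0 0 0 0;0 0 0 0;0 0 0 0"
  jaw: 0
  grip_force: 20

```text
t: 4.45
tool_pos: [474.6, -161.8, 15.6]
eef_rot: [0.0, 0.12, 0.993, 0.0]
contact_force: [-0.4, -0.6, 5.7]
finger_gap: 25.6
grasp_force: 20.1
```

>>> servo_tool:
  targets: "0 0 -10 0;0 0 -30 0;0 0 -40 0;0 0 0 0;0 0 0 0"

```text
t: 5.08
tool_pos: [473.9, -161.5, 95.0]
eef_rot: [-0.0, 0.12, 0.993, 0.0]
contact_force: [-0.3, 0.4, -1.5]
finger_gap: 25.7
grasp_force: 20.0
```

Run:
```python
from h import *
f=[]
for i in range(2):
    s=env.observe();P=pose(s);f.append(s["contact_force"]);im=env.camera("wrist")
save(im,"pics/w3.png");print(s["t"],P[1],P[0].round(4).tolist(),f,s["finger_gap"],s["ft_torque"])
a=im[205:385,200:440,::-1];cv2.imwrite("pics/c3.png",cv2.resize(a,(800,600),interpolation=cv2.INTER_CUBIC))
print(wproj(P[1]+[0,0,-3.2],P),wproj(P[1]+[0,0,14.5],P))
```

```text
5.125 [ 473.57876251 -161.44255476   94.52616527] [[-0.9712, 0.2384, -0.0014], [0.2384, 0.9712, 0.0004], [0.0015, 0.0, -1.0]] [array([-0.27812554,  0.39162282, -1.54198918]), array([ 0.75817081,  0.32161916, -0.64294673])] 25.442475116205156 [0.01637147 0.0659994  0.02378202]
[316.93545485 317.51224527] [316.5567255 339.9516252]
```

View pics/c3.png

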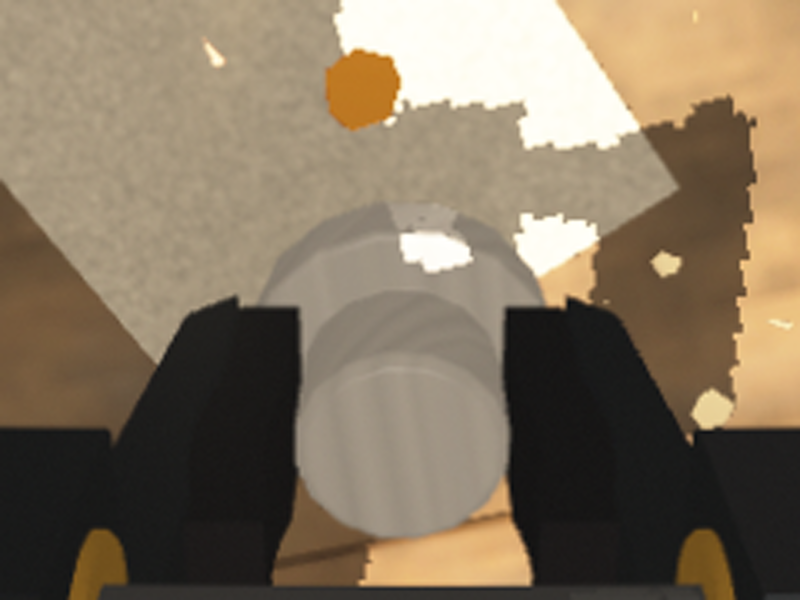

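The disc is held square: boss top at crop (403,445), pixel (321,338.5). The fingers are centred at 320.6 where the calibration predicts 316.6, so the wrist camera reads about 1.7 mm high in tool y, and I'll correct for that. Now to pocket 0.

>>> servo_tool:
  targets: "0.2 40.6 0 0;0.2 40.6 0 0;0.2 40.6 0 0;0.2 40.6 0 0;0.2 40.6 0 0"

```text
t: 5.8
tool_pos: [521.2, 36.8, 94.1]
eef_rot: [-0.001, 0.12, 0.993, -0.0]
contact_force: [1.2, -0.6, -0.5]
finger_gap: 25.4
grasp_force: 20.0
```

>>> servo_tool:
  targets: "0 0 20 0;0 0 11 0;0 0 1 0;0 0 0 0"

```text
t: 6.3
tool_pos: [521.7, 34.9, 63.3]
eef_rot: [-0.0, 0.121, 0.993, -0.0]
contact_force: [0.4, -0.7, -0.9]
finger_gap: 25.6
grasp_force: 20.0
```

>>> servo_tool:
  targets: "0 0 1 0;0 0 1 0;0 0 0 0"

```text
t: 6.68
tool_pos: [521.8, 35.6, 61.4]
eef_rot: [0.0, 0.12, 0.993, 0.0]
contact_force: [0.2, 0.6, -0.5]
finger_gap: 25.6
grasp_force: 20.0
```

>>> servo_tool:
  targets: "0 0 1 0;0 0 0 0"

```text
t: 6.92
tool_pos: [521.7, 35.7, 60.2]
eef_rot: [-0.0, 0.12, 0.993, -0.0]
contact_force: [-0.4, 0.2, -0.7]
finger_gap: 25.1
grasp_force: 20.0
```

>>> servo_tool:
  targets: "0 0 1 0;0 0 0 0"

```text
t: 7.18
tool_pos: [521.8, 35.7, 59.3]
eef_rot: [0.0, 0.12, 0.993, 0.0]
contact_force: [0.3, 0.4, 2.4]
finger_gap: 25.5
grasp_force: 20.0
```

Contact over pocket 0 at TCP z of about 59.5 with about 3 N. Now I'll feel about lightly.

>>> servo_tool:
  targets: "2 0 0.3 0;0 2 0 0;-2 0 0 0"

```text
t: 7.55
tool_pos: [521.2, 37.8, 58.8]
eef_rot: [-0.001, 0.12, 0.993, -0.0]
contact_force: [-2.9, -0.4, 3.7]
finger_gap: 25.3
grasp_force: 20.1
```

>>> servo_tool:
  targets: "-2 0 0 0;0 -2 0 0;0 -2 0 0"

```text
t: 7.92
tool_pos: [524.0, 33.8, 59.1]
eef_rot: [0.001, 0.12, 0.993, 0.0]
contact_force: [-0.2, 1.7, 2.9]
finger_gap: 25.5
grasp_force: 20.0
```

>>> servo_tool:
  targets: "2 0 0 0;2 0 0 0;0 2 0 0;-2 0 0 0"

```text
t: 8.43
tool_pos: [520.2, 35.5, 58.5]
eef_rot: [-0.002, 0.12, 0.993, -0.0]
contact_force: [-2.9, 0.5, 3.7]
finger_gap: 25.5
grasp_force: 20.1
```

No entry at pocket 0: z stayed level over the whole ±2 mm field. Next is pocket 1.

>>> servo_tool:
  targets: "0 0 -6 0;0 27 0 0;0 27 0 0;0 0 3 0;0 0 0 0"

```text
t: 9.05
tool_pos: [534.0, 87.2, 61.6]
eef_rot: [-0.0, 0.12, 0.993, -0.0]
contact_force: [0.0, 0.1, -0.6]
finger_gap: 25.4
grasp_force: 20.0
```

>>> servo_tool:
  targets: "0 0 1 0;0 0 0.8 0;0 0 0.8 0;0 0 0 0"

```text
t: 9.55
tool_pos: [534.5, 87.5, 59.4]
eef_rot: [-0.0, 0.12, 0.993, -0.0]
contact_force: [-1.1, -1.6, 1.4]
finger_gap: 25.8
grasp_force: 20.0
```

>>> servo_tool:
  targets: "0 0 0.4 0;0 0 0 0"

```text
t: 9.8
tool_pos: [534.6, 87.7, 59.0]
eef_rot: [-0.0, 0.12, 0.993, -0.0]
contact_force: [-1.9, -1.6, 3.2]
finger_gap: 25.2
grasp_force: 20.0
```

>>> servo_tool:
  targets: "2 0 0 0;0 2 0 0"

```text
t: 10.05
tool_pos: [533.4, 89.9, 59.0]
eef_rot: [0.0, 0.12, 0.993, -0.0]
contact_force: [1.2, -3.6, 2.4]
finger_gap: 25.2
grasp_force: 20.0
```

>>> servo_tool:
  targets: "-2 0 0 0;-2 0 0 0"

```text
t: 10.3
tool_pos: [536.4, 90.2, 58.8]
eef_rot: [-0.001, 0.12, 0.993, 0.0]
contact_force: [-2.8, -0.1, 4.3]
finger_gap: 25.2
grasp_force: 20.1
```

>>> servo_tool:
  targets: "0 -2 0 0;0 -2 0 0"

```text
t: 10.55
tool_pos: [536.9, 86.4, 59.2]
eef_rot: [0.001, 0.12, 0.993, 0.001]
contact_force: [0.7, 1.9, 2.3]
finger_gap: 25.6
grasp_force: 20.0
```

>>> servo_tool:
  targets: "2 0 0 0;2 0 0 0"

```text
t: 10.8
tool_pos: [533.0, 86.2, 59.2]
eef_rot: [0.001, 0.12, 0.993, -0.0]
contact_force: [2.0, -0.4, 2.5]
finger_gap: 25.3
grasp_force: 20.0
```

>>> servo_tool:
  targets: "-2 2 0 0;0 0 0 0"

```text
t: 11.05
tool_pos: [533.9, 87.4, 58.6]
eef_rot: [-0.001, 0.12, 0.993, -0.001]
contact_force: [-1.2, -2.6, 3.8]
finger_gap: 25.7
grasp_force: 20.1
```

No entry so far; force stays at 2 to 4 N everywhere. I'll check the gauge's position relative to the held disc from here at close range.

Run:
```python
from h import *
s=env.observe();P=pose(s);im=env.camera("wrist");save(im,"pics/w4.png");np.savez("pics/w4.npz",R=P[0],t=P[1]);print(s["t"],P[1],P[0].round(4).tolist(),s["contact_force"])
b=np.array([520.7,36.5]);ty=P[0][:2,1]
for k in range(4): print(k,wproj([*(b+ty*54*k),44],P).round(1))
cv2.imwrite("pics/v4.png",cv2.createCLAHE(3,(6,8)).apply(cv2.cvtColor(im,7)))
```

```text
11.05 [533.85731744  87.44821635  58.64872208] [[-0.971, 0.2389, -0.0018], [0.2389, 0.971, -0.0009], [0.0016, -0.0013, -1.0]] [-1.23508657 -2.63268128  3.82589476]
0 [203.  303.5]
1 [320.2 304. ]
2 [437.5 303.7]
3 [550.1 302.6]
```

View pics/v4.png

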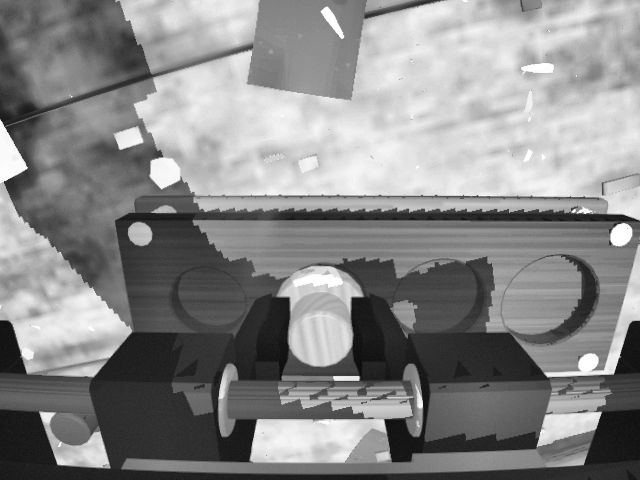

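The view shows pocket 0 at about (209,297), pocket 2 at (441,296) and pocket 3 at (550,298). The held boss is at (320.5,333), so its column is about 4.5 px short of the mid-point of pockets 0 and 2 (325). I'll measure it closely.

Run:
```python
import cv2,numpy as np
g=cv2.imread("pics/v4.png",0);w=[]
for u in (155,265,385,495): w.append(cv2.resize(g[252:344,u:u+110],(396,298),interpolation=cv2.INTER_CUBIC))
cv2.imwrite("pics/c4.png",np.vstack([np.hstack(w[:2]),np.hstack(w[2:])]))
```

```text
(no output)
```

View pics/c4.png

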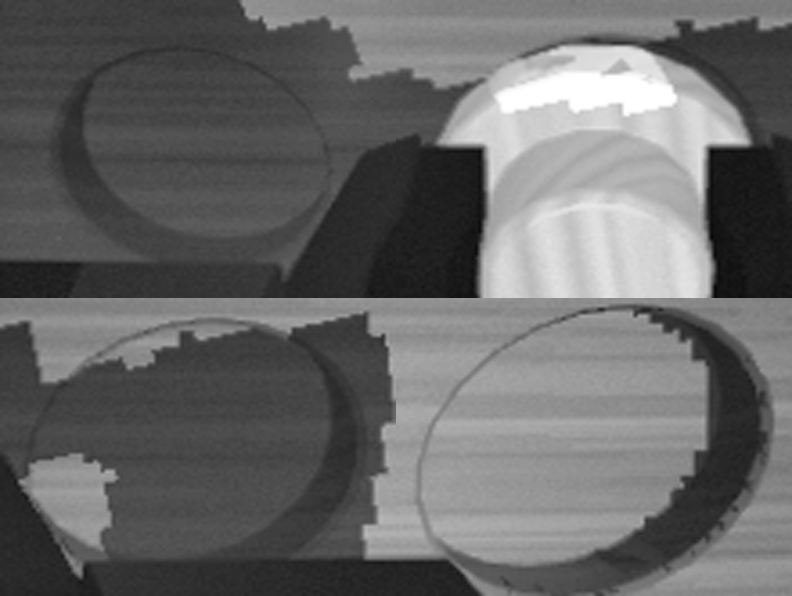

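Pocket 1's own rim shows as a dark crescent at the upper right of the disc (panel (650,40) to (760,140)), so the pocket lies further toward the robot and toward +y. Circle fits on the plate plane will quantify this.

Run:
```python
from h import *
from scipy.optimize import least_squares
d=np.load("pics/w4.npz");P=(d["R"],d["t"])
def fit(n,pts,u0,x0,y0,z,r=None):
    X=np.array([P[0].T@(w2plane((u0+(x-x0)/3.6,252+(y-y0)/3.24),z,P)-P[1]) for x,y in pts])[:,:2]
    f=(lambda q:np.hypot(*(X-q[:2]).T)-(r or q[2]))
    s=least_squares(f,[*X.mean(0),20]);print(n,s.x.round(2),"rms",np.sqrt(np.mean(s.fun**2)).round(2));return s.x
p3=fit("p3",[(417,480),(450,405),(500,355),(560,317),(630,304),(700,322),(750,370),(774,430)],495,396,298,44)
p2=fit("p2",[(25,470),(45,410),(95,355),(150,327),(210,318),(270,328),(365,430),(358,470)],385,0,298,44)
p0=fit("p0",[(90,77),(125,54),(180,47),(240,57),(290,90),(322,135),(329,175),(53,150),(70,200),(130,247)],155,0,0,44)
fit("p1",[(650,42),(700,62),(735,100),(760,140)],265,396,0,44,20.6)
fit("disc",[(440,140),(465,108),(500,75),(545,52),(600,43),(650,50),(700,77),(730,110),(745,135)],265,396,0,56)
fit("boss",[(482,270),(485,245),(510,212),(545,197),(590,190),(650,198),(690,220),(710,250),(713,275)],265,396,0,74)
```

```text
p3 [  0.45 109.78  23.89] rms 0.48
p2 [ 1.17 56.19 21.73] rms 0.18
p0 [  1.6  -50.14  17.52] rms 0.25
p1 [ 0.1  2.  20. ] rms 0.26
disc [ 5.75  1.53 18.34] rms 0.31
boss [ 0.99  1.61 12.6 ] rms 0.25
```

Run:
```python
from h import *
from scipy.optimize import least_squares
d=np.load("pics/w4.npz");P=(d["R"],d["t"])
pts=[(440,140),(465,108),(500,75),(545,52),(600,43),(650,50),(700,77),(730,110),(745,135)]
X=np.array([P[0].T@(w2plane((265+(x-396)/3.6,252+y/3.24),45,P)-P[1]) for x,y in pts])[:,:2]
for r in (None,19,21,23):
    s=least_squares(lambda q:np.hypot(*(X-q[:2]).T)-(r or q[2]),[0,0,20]);print(r,s.x.round(2),np.sqrt(np.mean(s.fun**2)).round(2))
```

```text
None [ 0.04  1.54 19.71] 0.33
19 [ 0.95  1.54 20.  ] 0.42
21 [-1.63  1.54 20.  ] 0.54
23 [-4.18  1.56 20.  ] 1.04
```

Relative to the disc, pocket 1 lies about +0.8 mm in tool x and +1.4 mm in tool y. I'll centre there and feel with a finer pattern.

>>> servo_tool:
  targets: "0.7 1.4 0 0;0 0 0 0;0 0 0 0"

```text
t: 11.48
tool_pos: [534.4, 89.7, 58.9]
eef_rot: [0.0, 0.12, 0.993, 0.0]
contact_force: [0.0, -2.5, 2.6]
finger_gap: 25.6
grasp_force: 20.0
```

>>> servo_tool:
  targets: "0 0 0.5 0;0 0 0 0"

```text
t: 11.72
tool_pos: [534.4, 89.6, 58.5]
eef_rot: [0.0, 0.12, 0.993, 0.0]
contact_force: [-1.3, -1.3, 3.4]
finger_gap: 25.6
grasp_force: 20.1
```

>>> servo_tool:
  targets: "1 0 0 0;0 0 0 0"

```text
t: 11.98
tool_pos: [534.0, 89.9, 58.7]
eef_rot: [0.001, 0.12, 0.993, 0.0]
contact_force: [1.3, -2.9, 3.5]
finger_gap: 25.7
grasp_force: 20.0
```

>>> servo_tool:
  targets: "0 1 0 0;0 0 0 0"

```text
t: 12.22
tool_pos: [533.9, 90.9, 58.6]
eef_rot: [0.0, 0.12, 0.993, 0.0]
contact_force: [1.7, -3.0, 3.9]
finger_gap: 25.6
grasp_force: 20.1
```

>>> servo_tool:
  targets: "1 -1 0 0;0 0 0 0"

```text
t: 12.48
tool_pos: [532.9, 90.8, 58.7]
eef_rot: [0.001, 0.12, 0.993, 0.001]
contact_force: [2.2, 0.5, 3.5]
finger_gap: 25.3
grasp_force: 20.1
```

>>> servo_tool:
  targets: "0 -1 0 0;0 0 0 0"

```text
t: 12.72
tool_pos: [532.1, 89.7, 58.5]
eef_rot: [-0.0, 0.12, 0.993, 0.0]
contact_force: [2.4, 0.8, 4.0]
finger_gap: 25.7
grasp_force: 20.1
```

>>> servo_tool:
  targets: "-1 0 0 0;0 0 0 0"

```text
t: 12.98
tool_pos: [532.4, 89.3, 58.2]
eef_rot: [-0.001, 0.12, 0.993, 0.0]
contact_force: [1.1, 2.3, 3.5]
finger_gap: 25.8
grasp_force: 20.1
```

>>> servo_tool:
  targets: "-2 0 0 0;0 0 0 0"

```text
t: 13.22
tool_pos: [533.1, 89.0, 57.8]
eef_rot: [-0.002, 0.12, 0.993, -0.0]
contact_force: [-3.6, 4.1, 4.9]
finger_gap: 25.4
grasp_force: 20.1
```

>>> servo_tool:
  targets: "0 1.5 0 0;0 0 0 0"

```text
t: 13.48
tool_pos: [533.3, 89.1, 57.7]
eef_rot: [-0.002, 0.12, 0.993, -0.001]
contact_force: [-5.8, 1.6, 3.8]
finger_gap: 25.6
grasp_force: 20.1
```

>>> servo_tool:
  targets: "1 0 0 0;0 0 0 0"

```text
t: 13.72
tool_pos: [533.2, 89.2, 58.0]
eef_rot: [-0.001, 0.12, 0.993, -0.001]
contact_force: [-4.8, -0.9, 4.2]
finger_gap: 26.1
grasp_force: 20.1
```

The disc has caught: z dropped to 57.8 and it stays put laterally at (533.2, 89.1) with a side force. I'll relax the side force and then press gently to learn whether it goes down.

>>> servo_tool:
  targets: "1 0 0 0;0 0 0 0"

```text
t: 13.98
tool_pos: [533.2, 89.4, 58.3]
eef_rot: [-0.0, 0.12, 0.993, -0.001]
contact_force: [-4.7, -4.6, 3.1]
finger_gap: 25.5
grasp_force: 20.0
```

>>> servo_tool:
  targets: "0 0 0.7 0;0 0 0 0"

```text
t: 14.22
tool_pos: [533.2, 89.4, 57.7]
eef_rot: [-0.0, 0.12, 0.993, -0.001]
contact_force: [-2.9, -3.1, 5.5]
finger_gap: 25.5
grasp_force: 20.1
```

>>> servo_tool:
  targets: "0 0 0.7 0;0 0 0 0"

```text
t: 14.48
tool_pos: [533.2, 89.3, 57.1]
eef_rot: [-0.0, 0.121, 0.993, -0.001]
contact_force: [-5.6, -2.7, 6.8]
finger_gap: 25.7
grasp_force: 20.1
```

>>> servo_tool:
  targets: "0 0 -1.2 0;1 -1 0 0;0 0 0 0"

```text
t: 14.85
tool_pos: [533.0, 89.4, 58.4]
eef_rot: [0.001, 0.12, 0.993, 0.0]
contact_force: [-1.8, -2.7, 3.3]
finger_gap: 25.6
grasp_force: 20.0
```

>>> servo_tool:
  targets: "0.5 -0.5 0 0;0 0 0.3 0;0 0 0 0"

```text
t: 15.22
tool_pos: [532.7, 89.4, 58.3]
eef_rot: [0.001, 0.12, 0.993, 0.0]
contact_force: [1.1, -1.6, 4.2]
finger_gap: 25.1
grasp_force: 20.0
```

>>> servo_tool:
  targets: "0.5 0.5 0 0;0 0 0 0"

```text
t: 15.48
tool_pos: [532.2, 89.8, 58.3]
eef_rot: [0.001, 0.12, 0.993, 0.0]
contact_force: [2.8, -2.4, 4.3]
finger_gap: 25.5
grasp_force: 20.1
```

>>> servo_tool:
  targets: "-0.5 0.5 0 0;0 0 0 0"

```text
t: 15.72
tool_pos: [532.2, 90.0, 58.1]
eef_rot: [0.0, 0.12, 0.993, -0.0]
contact_force: [1.9, -2.7, 4.7]
finger_gap: 25.5
grasp_force: 20.1
```

>>> servo_tool:
  targets: "-0.5 -0.5 0 0;0 0 0 0"

```text
t: 15.98
tool_pos: [532.2, 89.8, 58.0]
eef_rot: [-0.0, 0.12, 0.993, 0.0]
contact_force: [1.6, -1.5, 4.5]
finger_gap: 25.5
grasp_force: 20.1
```

Depth into the pocket is only about 0.6 mm (the bevel nest), and it locks within about 1 mm. One finer scan round the nest centre (532.7, 89.6) will make sure.

>>> servo_tool:
  targets: "-0.6 0 0 0;0 0 0 0;0 0 0 0"

```text
t: 16.35
tool_pos: [532.4, 89.8, 57.8]
eef_rot: [-0.0, 0.12, 0.993, 0.0]
contact_force: [-0.6, -1.2, 4.2]
finger_gap: 25.2
grasp_force: 20.1
```

>>> servo_tool:
  targets: "0 -0.7 0 0;0 0 0 0"

```text
t: 16.6
tool_pos: [532.5, 89.5, 57.9]
eef_rot: [-0.0, 0.12, 0.993, 0.0]
contact_force: [0.5, 2.4, 4.0]
finger_gap: 25.6
grasp_force: 20.1
```

>>> servo_tool:
  targets: "-0.7 0 0 0;0 0 0 0"

```text
t: 16.85
tool_pos: [532.8, 89.2, 57.8]
eef_rot: [-0.001, 0.12, 0.993, 0.0]
contact_force: [-1.1, 2.7, 5.1]
finger_gap: 25.7
grasp_force: 20.1
```

>>> servo_tool:
  targets: "0 0.7 0 0;0 0 0 0"

```text
t: 17.1
tool_pos: [532.9, 89.2, 57.7]
eef_rot: [-0.001, 0.12, 0.993, -0.0]
contact_force: [-2.8, 1.8, 4.6]
finger_gap: 25.5
grasp_force: 20.1
```

>>> servo_tool:
  targets: "0 0.7 0 0;0 0 0 0"

```text
t: 17.35
tool_pos: [533.0, 89.3, 57.7]
eef_rot: [-0.001, 0.12, 0.993, -0.0]
contact_force: [-3.9, 0.4, 4.8]
finger_gap: 25.5
grasp_force: 20.1
```

>>> servo_tool:
  targets: "0.7 0 0 0;0 0 0 0"

```text
t: 17.6
tool_pos: [533.0, 89.4, 57.9]
eef_rot: [0.0, 0.12, 0.993, -0.0]
contact_force: [-3.1, -1.2, 4.4]
finger_gap: 25.5
grasp_force: 20.1
```

>>> servo_tool:
  targets: "0 -0.7 0 0;0 0 0 0;0 0 0 0"

```text
t: 17.98
tool_pos: [532.9, 89.4, 57.9]
eef_rot: [0.0, 0.12, 0.993, -0.0]
contact_force: [-1.6, -1.0, 3.4]
finger_gap: 25.6
grasp_force: 20.1
```

>>> servo_tool:
  targets: "0 -1.4 0 0;0 0 0 0;0 0 0 0"

```text
t: 18.35
tool_pos: [532.9, 89.1, 58.1]
eef_rot: [0.0, 0.12, 0.993, 0.001]
contact_force: [-1.5, 4.5, 3.6]
finger_gap: 25.6
grasp_force: 20.1
```

The disc keeps self-centring on pocket 1's bevel at (532.9, 89.3) without going down, so pocket 1 is too small, and its centre is now well known. On to pocket 2.

>>> servo_tool:
  targets: "0 0 -6 0;0.4 28 0 0;0 27 0 0;0 0 2 0;0 0 0 0"

```text
t: 18.98
tool_pos: [544.9, 139.8, 61.6]
eef_rot: [-0.0, 0.121, 0.993, -0.001]
contact_force: [0.5, 0.2, -0.6]
finger_gap: 25.5
grasp_force: 20.0
```

>>> servo_tool:
  targets: "0 0 1.5 0;0 0 1.5 0;0 0 0 0"

```text
t: 19.35
tool_pos: [545.1, 141.1, 58.8]
eef_rot: [-0.0, 0.12, 0.993, -0.0]
contact_force: [-0.3, 0.3, -2.2]
finger_gap: 25.3
grasp_force: 20.0
```

>>> servo_tool:
  targets: "0 0 0.8 0;0 0 0 0"

```text
t: 19.6
tool_pos: [545.3, 141.6, 58.1]
eef_rot: [0.0, 0.12, 0.993, 0.0]
contact_force: [0.4, 0.4, -1.1]
finger_gap: 25.7
grasp_force: 20.0
```

No contact at 58.1, so it is entering. I'll continue gently.

>>> servo_tool:
  targets: "0 0 1 0;0 0 0 0"

```text
t: 19.85
tool_pos: [545.4, 141.7, 57.1]
eef_rot: [0.0, 0.12, 0.993, 0.0]
contact_force: [0.5, 0.2, -1.1]
finger_gap: 25.7
grasp_force: 20.0
```

>>> servo_tool:
  targets: "0 0 1 0;0 0 0 0"

```text
t: 20.1
tool_pos: [545.4, 141.7, 56.1]
eef_rot: [0.0, 0.12, 0.993, 0.0]
contact_force: [1.0, 0.9, -1.2]
finger_gap: 25.6
grasp_force: 20.0
```

>>> servo_tool:
  targets: "0 0 1 0;0 0 1 0;0 0 0 0"

```text
t: 20.48
tool_pos: [545.4, 141.7, 54.1]
eef_rot: [0.0, 0.12, 0.993, 0.0]
contact_force: [1.0, 0.6, -0.8]
finger_gap: 25.5
grasp_force: 20.0
```

>>> servo_tool:
  targets: "0 0 1 0;0 0 1 0;0 0 0 0"

```text
t: 20.85
tool_pos: [545.4, 141.7, 52.1]
eef_rot: [0.0, 0.12, 0.993, 0.0]
contact_force: [1.2, -0.3, -0.6]
finger_gap: 25.6
grasp_force: 20.0
```

>>> servo_tool:
  targets: "0 0 1 0;0 0 0 0"

```text
t: 21.1
tool_pos: [545.4, 141.7, 51.1]
eef_rot: [0.0, 0.12, 0.993, 0.0]
contact_force: [2.7, 1.1, 0.1]
finger_gap: 25.4
grasp_force: 20.0
```

>>> servo_tool:
  targets: "0 0 1 0;0 0 0 0"

```text
t: 21.35
tool_pos: [545.4, 141.7, 50.1]
eef_rot: [0.0, 0.12, 0.993, 0.0]
contact_force: [1.6, 0.6, 0.0]
finger_gap: 25.9
grasp_force: 20.0
```

>>> servo_tool:
  targets: "0 0 0.5 0;0 0 0 0"

```text
t: 21.6
tool_pos: [545.4, 141.7, 49.7]
eef_rot: [0.0, 0.12, 0.993, 0.0]
contact_force: [3.3, 1.2, 0.5]
finger_gap: 25.2
grasp_force: 20.0
```

>>> servo_tool:
  targets: "-0.4 0 0 0;0 0 0 0"

```text
t: 21.85
tool_pos: [545.4, 141.6, 49.6]
eef_rot: [-0.0, 0.12, 0.993, 0.0]
contact_force: [1.4, 1.1, 2.8]
finger_gap: 25.4
grasp_force: 20.0
```

>>> servo_tool:
  targets: "0 0 0.5 0;0 0 0 0"

```text
t: 22.1
tool_pos: [545.4, 141.6, 49.2]
eef_rot: [-0.0, 0.12, 0.993, 0.0]
contact_force: [0.6, 2.2, 2.7]
finger_gap: 25.4
grasp_force: 20.0
```

>>> servo_tool:
  targets: "0 0 0.5 0;0 0 0 0"

```text
t: 22.35
tool_pos: [545.5, 141.6, 48.7]
eef_rot: [-0.0, 0.12, 0.993, 0.0]
contact_force: [-0.0, 2.3, 4.8]
finger_gap: 25.4
grasp_force: 20.1
```

It reached the floor at z of about 49.7, exactly 10 mm below the plate top. I'll ease off the spring, open and retreat.

>>> servo_tool:
  targets: "0 0 -0.8 0;0 0 0 0"

```text
t: 22.6
tool_pos: [545.5, 141.6, 49.4]
eef_rot: [-0.0, 0.12, 0.993, 0.0]
contact_force: [1.2, 2.3, 1.9]
finger_gap: 25.2
grasp_force: 20.0
```

>>> servo_tool:
  targets: "0 0 0 0;0 0 0 0;0 0 0 0;0 0 0 0"
  jaw: 0.6

```text
t: 23.1
tool_pos: [545.5, 141.3, 49.3]
eef_rot: [-0.0, 0.12, 0.993, -0.0]
contact_force: [-0.6, -0.3, -0.1]
finger_gap: 52.7
grasp_force: 0.0
```

>>> servo_tool:
  targets: "0 0 -15 0;0 0 -40 0;0 0 -50 0;0 0 -20 0;0 0 0 0"

```text
t: 23.72
tool_pos: [546.9, 141.9, 176.8]
eef_rot: [0.002, 0.12, 0.993, 0.001]
contact_force: [0.6, -0.1, 0.3]
finger_gap: 53.2
grasp_force: 0.0
```

Run:
```python
from h import *
s=env.observe();P=pose(s);im=env.camera("wrist");print(s["t"],P[1],s["contact_force"],s["finger_gap"])
u,v=wproj([545.4,141.6,50],P).astype(int);print(u,v)
cv2.imwrite("pics/fin.png",cv2.resize(im[v-75:v+75,u-100:u+100,::-1],(800,600),interpolation=cv2.INTER_CUBIC))
```

```text
23.725 [546.89556078 141.86752707 176.8008349 ] [ 0.62755647 -0.11233728  0.32008813] 53.18644243581548
317 231
```

View pics/fin.png

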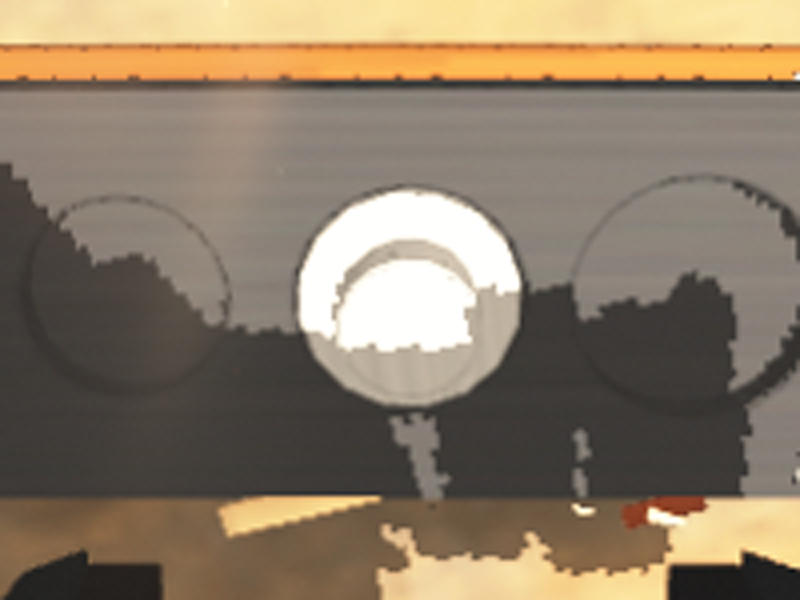

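The picture shows the disc filling pocket 2 snugly, concentric and flat at crop (410,297), with pocket 1 on its left and pocket 3 on its right both empty. I'm handing in.

```bash
python3 -c "
from plant import env
print(env.hand_in())"
```

```text
the job is handed in; nothing more can be done
None
```

The disc on the paper is the 42 mm one: it did not enter pockets 0 or 1, went down to the floor of pocket 2, was released there flat, and the job was handed in at about 24 s.

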